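# Pin a touch-glass bonding jig shut and keep it pressed

### The job

Close the hinged lid of the small bonding jig down over the touch glass, take the locking pin with the tall round grip out of the wooden stand and push it straight down through the hole in the lid into the hole in the base. The lid springs up a little by itself, so press on with the pin until its collar pushes the lid fully shut, and finish like that: still gripping the pin and pressing the lid shut with it alone, the fingers themselves not touching the jig. Leave the disc-headed pin in the stand and the other things on the bench where they are.

Things in the scene. Friction and masses are not known exactly. Their poses are not given: they have to be found in the camera images.
- jig: Fixed base of the jig: aluminium block 180 (x) x 130 (y) x 35 mm high on the table; origin at the centre of its underside, place and yaw differ each time. x points from the pin hole to the hinge, y along the hinge line, z up. A 76 x 68 mm touch glass lies flush in the middle of its top. Jig and stand may be on either side of the bench.
- jig_hole (a point): Centre of the mouth of the pin hole in the base's top face, 35 mm above the table, 72 mm from the base's centre towards -x; axes as the jig's. The hole is upright, 13.5 mm wide, chamfered, and goes through to the table.
- jig_hinge (a point): Middle of the hinge line, level with the base's top (35 mm above the table), 154 mm along the jig's +x from jig_hole; axes as the jig's. The lid turns about the y axis through this point.
- lid_swing (a joint): Swing of the lid's hinge in rad: 0 = folded down as far as the hinge goes, grows as the free (-x) edge swings up. Starts at 0.7 to 1.2, stops at 1.45. Stiff: it stays where left; 1 to 3 N at the free edge move it. The lid plate is sprung: unpressed, it stands 0.06 rad further open than this value, so folded down and let go it leaves a gap of 10 mm at the free edge.
- lid_press (a joint): How far the sprung lid plate is pressed down against its springs, in rad: 0 = free, 0.06 = the stop. The lid's angle to the base is lid_swing + 0.06 - lid_press; it is fully shut, flat on the base, at lid_swing 0 and lid_press 0.06. With the lid folded down, about 3 N down at its hole starts to move it and about 9 N presses it to the stop.
- lid_hole (a point): Centre of the 16 mm pin hole in the lid, on its outer face, 154 mm from the hinge line, over jig_hole when shut. The lid is a grey plastic plate 10 mm thick, 124 mm wide (y), from 8 to 172 mm from the hinge line; shut, it lies on the base's top. It has a window 86 x 80 mm from 37 to 123 mm from the hinge line. Axes turn with the lid: x to the hinge, z out of the outer face.
- lid_edge (a point): Middle of the free edge of the lid, on its outer (upper) face, 172 mm from the hinge line. Axes turn with the lid as for lid_hole.
- pin_grip (a point): On the locking pin's axis, mid-height of its black round grip, 24 mm in diameter, from 24 mm below to 23 mm above this point. Below it a steel collar, 34 mm in diameter, 6 mm thick, underside 30 mm below this point, then a steel shank 10 mm in diameter, 42 mm long, tapered tip. z points up along the pin. About 80 g. Starts upright and loose in the stand, collar on the stand's top.
- pin_tip (a point): Tip of the locking pin's shank, on its axis, 72 mm below pin_grip and 42 mm below the collar's underside; z points up along the pin.
- stand: Wooden pin stand, fixed, 50 (x) x 135 (y) x 45 mm high; origin at the centre of its underside. Two 14 mm holes at y = -40 and +40 mm hold the two pins; either pin may be in either hole.
- disc_pin_mid (a point): Middle of the head of the other pin in the stand, which has a flat black disc head 36 mm in diameter and 16 mm tall on the stand's top. Leave it there.
- knife: Yellow snap-blade knife lying on the bench, 105 x 22 x 12 mm body; origin under its middle. Leave alone.
- driver: Screwdriver with a red handle, 200 mm long, lying on the bench; origin under its middle. Leave alone.
- tape: Black tape roll, 72 mm in diameter, 18 mm tall, lying flat; origin under its centre. Leave alone.
- partsbox: Clear open parts box 90 x 70 x 45 mm; origin under its centre. Leave alone.
- brush: Brush 160 mm long lying on the bench; origin under its middle. Leave alone.
Things that resemble listed ones, but are neither listed nor needed, are in the scene too. What is shaped like the part that bears pin_grip but orange or pink is not meant.

How it is judged:
By the outcome, as a careful person would: the job done as asked, in the order asked, and still so for the second after the job is handed in, while the arm keeps its last pose, push and grip.
It also fails if it takes over 58 s, if anything falls off the work surface, if the arm or the gripper's body presses on something with over 40 N, if the wrist force passes 120 N, or if a joint passes its speed limit or range.

### The arm

A 6-joint arm with a two-finger parallel gripper is mounted at the origin on the work surface. World frame = base frame: x ahead of the robot, y to its left, z up, the work surface at z = 0. Lengths are in m, angles in rad, forces in N, time in s.
With the tool pointing down it reaches from about 0.25 to 0.725 m from the base axis. Payload 4 kg.
Tool frame: the origin (TCP) lies where the fingers leave the gripper's body, on its centre line; the fingertips stand 73 mm ahead of it and the grasp point (between the pads) lies 54 mm ahead of it (tip_reach is the distance from the TCP to the fingertips, in m); z points along the fingers, y is the line along which they close (so a half turn about z gives the same grasp; the last joint's range is limited). The gripper opens to 85 mm and grips with 20 to 120 N. Pads are 22 mm wide; open, the fingers measure 114 mm over their backs; the gripper's body (76 mm by 85 mm) begins 54 mm behind the grasp point. The pads swing forward as they close: fully open they stand 13 mm farther back than shut.
Start: joints at [1.105, 0.241, 0.005, 1.335, 0, 1.571], TCP at [0.225, 0.447, 0.304] pointing down, gripper open.
Joint ranges: [-2.72, 2.72], [-1.05, 1.87], [-1.09, 1.28], [-1.99, 2.15], [-1.42, 1.44], [-3.14, 3.14]. Speed limits (rad/s): [2.79, 2.79, 3.14, 3.14, 3.14, 3.14].

### API

Orientations are given as [roll, pitch, yaw] about the fixed x, y, z axes, in that order (R = Rz(yaw) Ry(pitch) Rx(roll)).
In Python, from cell import state, grab_frame, sign_off, tip_reach gives the robot as it stands.
- The arm moves only by the tool carry_out, never from a script. Its argument "series" is a list of rows, each an object of numbers: "tx", "ty", "tz": the shift along the tool's x, y, z in units of 0.4 m (1.0 is 0.4 m); "ax", "ay", "az": the turn, a rotation vector about the tool's x, y, z in units of 60 degrees (1.0 is 60 degrees); "gripper": the opening, from 0 (shut) to 1 (fully open). A call has 1 to 12 rows; each row is the pose to reach, as a shift and turn from the pose commanded when the call began, along the tool's axes at that moment; what a row does not reach only later rows make up. A row lasts 1/8 s, in which the tool goes at most 62.5 mm and 10.7 degrees, less where a joint would pass 70% of its speed; a pose out of reach is approached as far as the arm can. A call with a number of a shift or a turn outside -1 to 1 is refused whole. A call with a gripper value outside its range is refused whole. The fingers move at their own pace and stop on an object; the grip force is fixed at half the most. Time passes only in rows, so rows that repeat a pose let the fingers close. It gives the time, the measured TCP pose, the force, the opening and the grip force at its end, in the units of the state.
- state(): the state, without advancing time (a new reading comes with each control period).
- grab_frame(name): name is "side" or "top"; returns a dict with "pixels" (480x640x3 uint8, red, green, blue), "K" (3x3 intrinsics, pixels), "T" (4x4, takes a point from camera to world coordinates). Camera axes: x right, y down, z forward; pixel columns grow to the right and rows downward; lengths in m; the calibration is good to about 2 mm. A picture is of the moment at which its call begins. There is no depth.
- sign_off(): hands the job in; it is judged then, once.
The state is a dict: "time": time; "qpos": joint angles; "joint_velocities": joint speeds; "joint_torque": joint torques, N m; "tcp_pos": TCP position; "eef_rot": TCP orientation; "ft_force": force on the tool from outside, world axes, zero at the start; "torque": the same for the moment, N m; "finger_gap": finger opening in m; "gripper_force": force on a finger pad.
Only numpy, scipy, OpenCV 4.12 (cv2) and the standard library are available. Lean on these libraries where they do the work, as an engineer would, in place of code of your own. Each camera call takes 0.05 s, during which the arm holds its last target. There are 200 camera calls.

## Working session

There is one attempt and no reset: what is moved stays moved. The work goes in short steps, Python scripts to look and compute and a tool call to move; the robot and the scene stay as the last step left them, time stands still between calls to the robot, and variables do not carry over. Pictures are saved under pics/ and viewed, at most 10 in all, crops included, and the job is handed in when it is done.

Besides the shell and the picture viewer there is one more tool, called by a JSON object that holds its "api" and its "payload". carry_out: Moves the arm, as the interface text tells. Its arguments: {"type":"object","properties":{"series":{"type":"array"}},"required":["series"]}

```bash
mkdir -p pics; cat > h.py <<'E'
import numpy as np, cv2
from cell import state, grab_frame, sign_off, tip_reach
from scipy.spatial.transform import Rotation as R
def snap(n,f):
    d=grab_frame(n); cv2.imwrite('pics/'+f,d['pixels'][:,:,::-1]); np.savez('pics/'+f+'.npz',**d); return d
def load(f): return np.load('pics/'+f+'.npz')
def ray(d,u,v):
    r=d['T'][:3,:3]@np.linalg.solve(d['K'],[u,v,1.]); return d['T'][:3,3],r/np.linalg.norm(r)
def plane(d,u,v,z):
    o,r=ray(d,u,v); return o+r*(z-o[2])/r[2]
def proj(d,p):
    c=d['T'][:3,:3].T@(np.array(p)-d['T'][:3,3]); q=d['K']@c; return q[:2]/q[2]
def tri(d1,p1,d2,p2):
    o1,r1=ray(d1,*p1);o2,r2=ray(d2,*p2)
    s=np.linalg.lstsq(np.c_[r1,-r2],o2-o1,rcond=None)[0]
    a,b=o1+s[0]*r1,o2+s[1]*r2
    return (a+b)/2,np.linalg.norm(a-b)
def delta(p,rpy=None,s=None):
    "tool-axis units from current measured pose to TCP p"
    s=s or state(); M=R.from_euler('xyz',s['eef_rot'])
    t=M.inv().apply(np.array(p)-s['tcp_pos'])/0.4
    a=(M.inv()*R.from_euler('xyz',rpy)).as_rotvec()/np.radians(60) if rpy is not None else None
    return t.round(4),(a.round(4) if a is not None else None)
E
python3 - <<'E'
from h import *
s=state();print(s,tip_reach)
for n in('top','side'):
    d=snap(n,n+'0.png');print(n,d['T'].round(3).tolist(),d['K'].tolist())
E
```

```text
{'time': 0.0, 'qpos': array([1.10501631e+00, 2.41402171e-01, 3.75256356e-03, 1.33517460e+00,
       4.28158652e-06, 1.57082015e+00]), 'joint_velocities': array([-0.00075742, -0.00014331,  0.00025291, -0.00036745, -0.00086659,
       -0.00071458]), 'joint_torque': array([ 9.27986148e-04, -3.72320116e+01,  2.52406722e+01,  1.71904225e-02,
        1.68148590e-04,  8.62006519e-07]), 'tcp_pos': array([0.22435202, 0.44632435, 0.303029  ]), 'eef_rot': array([-3.13956477e+00, -4.23326519e-06,  2.67578881e+00]), 'ft_force': array([0.48823907, 0.10611567, 0.11938238]), 'torque': array([-0.0289252 , -0.01040868,  0.0398803 ]), 'gripper_force': 0.0, 'finger_gap': 0.08526484224889562} 0.0726
top [[0.028, -0.993, 0.111, 0.497], [-1.0, -0.027, 0.009, -0.001], [-0.006, -0.111, -0.994, 1.124], [0.0, 0.0, 0.0, 1.0]] [[473.5448955840362, 0.0, 321.5958515500383], [0.0, 473.5448955840362, 236.92875380465432], [0.0, 0.0, 1.0]]
side [[0.692, -0.509, 0.513, -0.059], [-0.722, -0.481, 0.497, -0.644], [-0.007, -0.714, -0.7, 0.955], [0.0, 0.0, 0.0, 1.0]] [[579.9087929782422, 0.0, 318.485062023252], [0.0, 579.9087929782422, 242.35319440040257], [0.0, 0.0, 1.0]]
```

View pics/top0.png

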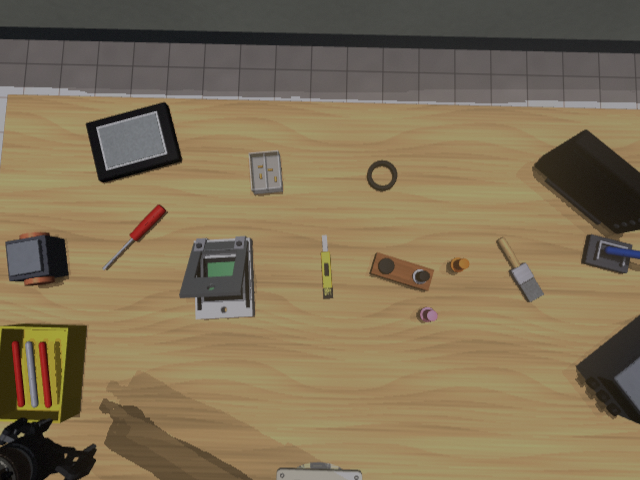

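View pics/side0.png

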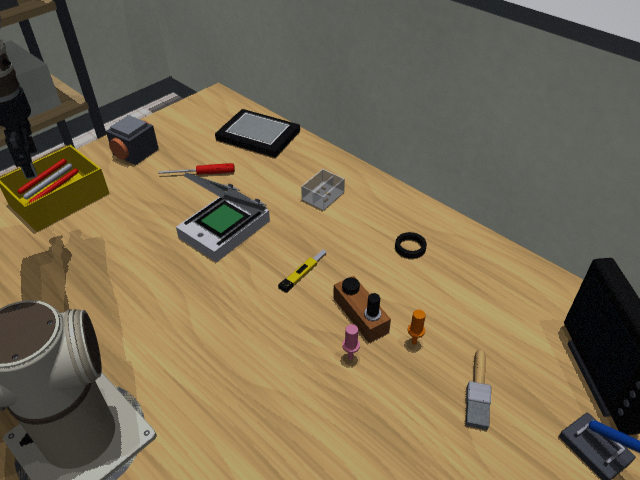

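The top view shows the jig at about (224,278), with its hole at (224,310) and its hinge near (222,242). The stand is at (402,272).

Candidates for the pin:
- Black tall grip: top (421,276), side (373,305)
- Black disc head: top (384,265), side (351,287)
- Orange: top (458,265), side (417,322)
- Pink: top (428,314), side (351,338)

I choose the black tall grip with the steel collar, and will check it in one crop.

```bash
python3 - <<'E'
import cv2,numpy as np
t=cv2.imread('pics/top0.png');s=cv2.imread('pics/side0.png')
f=lambda im,x,y:cv2.resize(im[y:y+75,x:x+100],(400,300),interpolation=cv2.INTER_CUBIC)
cv2.imwrite('pics/c1.png',np.vstack([np.hstack([cv2.resize(t[230:324,170:270],(400,300)) if 0 else cv2.resize(t[230:323,165:289],(400,300),interpolation=cv2.INTER_CUBIC),f(t,360,235)]),np.hstack([cv2.resize(s[170:263,165:289],(400,300),interpolation=cv2.INTER_CUBIC),f(s,320,270)])]))
E
```

```text
(no output)
```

View pics/c1.png

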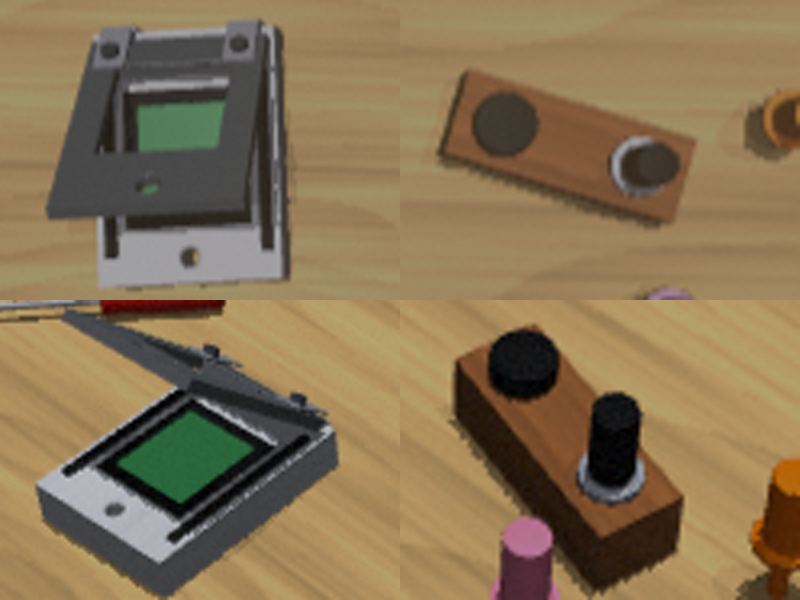

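The crop confirms the choice: black tall grip with a steel collar, top at (424,276), side at (374,297). The lid is open, with its hole at top (211,288). The base hole is at top (223.6,309.7) and side (200.6,235.1).

```bash
python3 - <<'E'
from h import *
from scipy.optimize import least_squares
t=load('top0.png');s=load('side0.png')
print('hole',plane(t,223.6,309.7,.035),plane(s,200.6,235.1,.035))
print('grip',plane(t,424.5,275.7,.098),plane(s,373.7,297,.098), 'collar',plane(t,421.2,276.5,.051))
print('stand corners',[plane(t,360+a/4,235+b/4,.045).round(3).tolist() for a,b in((68,70),(293,138),(270,222),(42,155))])
fc=lambda a,b:plane(t,165+a/3.226,230+b/3.226,.035)
c1,c2,c3=fc(98,286),fc(276,279),fc(282,28)
print(c1,c2,c3)
a=c2-c1;b=c3-c2
print('yaw of y axis edge, x edge',np.degrees(np.arctan2(a[1],a[0])),np.degrees(np.arctan2(b[1],b[0])), np.linalg.norm(a),np.linalg.norm(b))
S=lambda a,b:(165+a/3.226,170+b/3.226)
print('side corners',[plane(s,*S(*p),.035).round(4).tolist() for p in((38,187),(160,263),(337,135))])
hole=(plane(t,223.6,309.7,.035)+plane(s,200.6,235.1,.035))/2
u=(plane(t,223.6,309.7,.035)-0)
def lid(y,phi,r,w,h=0.010):
    X=np.array([np.cos(y),np.sin(y),0]);Y=np.array([-X[1],X[0],0]);H=hole+.154*X
    d=-X*np.cos(phi)+np.array([0,0,np.sin(phi)]);n=X*np.sin(phi)+np.array([0,0,np.cos(phi)])
    return H+r*d+h*n+w*Y
def f(q):
    T=lambda a,b:np.array((165+a/3.226,230+b/3.226))
    return np.r_[proj(t,lid(*q,.154,0))-T(148,184),proj(t,lid(*q,.172,.062))-T(48,216),proj(t,lid(*q,.172,-.062))-T(248,210)]
r=least_squares(f,[0,.9]);print(np.degrees(r.x[0]),r.x[1],r.fun.round(1));q=r.x
print('edge',lid(*q,.172,0),'hinge',hole+.154*np.array([np.cos(q[0]),np.sin(q[0]),0]))
E
```

```text
hole [0.44570719 0.22736677 0.035     ] [0.44634387 0.22428762 0.035     ]
grip [ 0.53323885 -0.2159365   0.098     ] [ 0.53369708 -0.21560691  0.098     ] collar [ 0.53289318 -0.21835203  0.051     ]
stand corners [[0.585, -0.119, 0.045], [0.55, -0.247, 0.045], [0.502, -0.234, 0.045], [0.536, -0.105, 0.045]]
[0.42379929 0.29056822 0.035     ] [0.43217459 0.16527064 0.035     ] [0.61002522 0.16883408 0.035     ]
yaw of y axis edge, x edge -86.17585383804841 1.147830442945659 0.12557718222925804 0.17788632752726657
side corners [[0.4231, 0.284, 0.035], [0.4348, 0.1591, 0.035], [0.6103, 0.1683, 0.035]]
4.378434735547044 0.7428218219310498 [ 1.4  1.5  0.6 -0.3 -0.3 -1.5]
edge [0.48000096 0.2284286  0.15870111] hinge [0.59957609 0.23758413 0.035     ]
```

{"api": "carry_out", "payload": {"series": [{"tx": -0.85,"ty": -0.18,"tz": 0.0,"az": 0.64,"gripper": 0},{"tx": -0.85,"ty": -0.18,"tz": 0.0,"az": 0.64,"gripper": 0},{"tx": -0.85,"ty": -0.18,"tz": 0.0,"az": 0.64,"gripper": 0},{"tx": -0.85,"ty": -0.18,"tz": 0.0,"az": 0.64,"gripper": 0},{"tx": -0.85,"ty": -0.18,"tz": 0.0,"az": 0.64,"gripper": 0},{"tx": -0.85,"ty": -0.18,"tz": 0.0,"az": 0.64,"gripper": 0},{"tx": -0.85,"ty": -0.18,"tz": 0.12,"az": 0.64,"gripper": 0},{"tx": -0.85,"ty": -0.18,"tz": 0.12,"az": 0.64,"gripper": 0},{"tx": -0.85,"ty": -0.18,"tz": 0.12,"az": 0.64,"gripper": 0}]}}

```text
schema error: expected keys tx, ty, tz, ax, ay, az, gripper
```

{"api": "carry_out", "payload": {"series": [{"tx": -0.85,"ty": -0.18,"tz": 0.0,"ax": 0,"ay": 0,"az": 0.64,"gripper": 0},{"tx": -0.85,"ty": -0.18,"tz": 0.0,"ax": 0,"ay": 0,"az": 0.64,"gripper": 0},{"tx": -0.85,"ty": -0.18,"tz": 0.0,"ax": 0,"ay": 0,"az": 0.64,"gripper": 0},{"tx": -0.85,"ty": -0.18,"tz": 0.0,"ax": 0,"ay": 0,"az": 0.64,"gripper": 0},{"tx": -0.85,"ty": -0.18,"tz": 0.0,"ax": 0,"ay": 0,"az": 0.64,"gripper": 0},{"tx": -0.85,"ty": -0.18,"tz": 0.0,"ax": 0,"ay": 0,"az": 0.64,"gripper": 0},{"tx": -0.85,"ty": -0.18,"tz": 0.12,"ax": 0,"ay": 0,"az": 0.64,"gripper": 0},{"tx": -0.85,"ty": -0.18,"tz": 0.12,"ax": 0,"ay": 0,"az": 0.64,"gripper": 0},{"tx": -0.85,"ty": -0.18,"tz": 0.12,"ax": 0,"ay": 0,"az": 0.64,"gripper": 0}]}}

```text
time: 1.23
tcp_pos: [0.496, 0.2301, 0.2567]
eef_rot: [3.141, -0.0, 2.006]
ft_force: [0.0, -0.4, -0.1]
finger_gap: -0.0002
gripper_force: 0.0
```

{"api": "carry_out", "payload": {"series": [{"tx": 0,"ty": 0,"tz": 0.06,"ax": 0,"ay": 0,"az": 0,"gripper": 0},{"tx": 0.007,"ty": -0.017,"tz": 0.11,"ax": 0,"ay": 0,"az": 0,"gripper": 0},{"tx": 0.013,"ty": -0.034,"tz": 0.162,"ax": 0,"ay": 0,"az": 0,"gripper": 0},{"tx": 0.02,"ty": -0.051,"tz": 0.193,"ax": 0,"ay": 0,"az": 0,"gripper": 0},{"tx": 0.026,"ty": -0.068,"tz": 0.225,"ax": 0,"ay": 0,"az": 0,"gripper": 0},{"tx": 0.03,"ty": -0.079,"tz": 0.26,"ax": 0,"ay": 0,"az": 0,"gripper": 0},{"tx": 0.034,"ty": -0.089,"tz": 0.293,"ax": 0,"ay": 0,"az": 0,"gripper": 0},{"tx": 0.035,"ty": -0.092,"tz": 0.31,"ax": 0,"ay": 0,"az": 0,"gripper": 0},{"tx": 0.036,"ty": -0.095,"tz": 0.32,"ax": 0,"ay": 0,"az": 0,"gripper": 0},{"tx": 0.036,"ty": -0.095,"tz": 0.33,"ax": 0,"ay": 0,"az": 0,"gripper": 0},{"tx": 0.036,"ty": -0.095,"tz": 0.33,"ax": 0,"ay": 0,"az": 0,"gripper": 0}]}}

```text
time: 2.6
tcp_pos: [0.4553, 0.2268, 0.1241]
eef_rot: [-3.141, -0.0, 2.006]
ft_force: [-2.5, 0.7, 4.8]
finger_gap: -0.0002
gripper_force: 2.1
```

{"api": "carry_out", "payload": {"series": [{"tx": 0,"ty": 0,"tz": 0.01,"ax": 0,"ay": 0,"az": 0,"gripper": 0},{"tx": 0,"ty": 0,"tz": 0.012,"ax": 0,"ay": 0,"az": 0,"gripper": 0}]}}

```text
time: 2.85
tcp_pos: [0.4552, 0.2268, 0.1196]
eef_rot: [-3.141, -0.001, 2.006]
ft_force: [-3.2, 0.2, 7.5]
finger_gap: -0.0
gripper_force: 3.6
```

{"api": "carry_out", "payload": {"series": [{"tx": 0,"ty": 0,"tz": -0.15,"ax": 0,"ay": 0,"az": 0,"gripper": 0},{"tx": 0,"ty": 0,"tz": -0.3,"ax": 0,"ay": 0,"az": 0,"gripper": 0},{"tx": 0,"ty": 0,"tz": -0.4,"ax": 0,"ay": 0,"az": 0,"gripper": 0.5}]}}

```text
time: 3.22
tcp_pos: [0.4563, 0.2269, 0.2822]
eef_rot: [3.138, 0.0, 2.005]
ft_force: [0.1, 0.4, -0.2]
finger_gap: 0.0173
gripper_force: 0.0
```

{"api": "carry_out", "payload": {"series": [{"tx": -0.55,"ty": -0.162,"tz": 0,"ax": 0,"ay": 0,"az": 0.4,"gripper": 0.6},{"tx": -0.55,"ty": -0.162,"tz": 0,"ax": 0,"ay": 0,"az": 0.4,"gripper": 0.6},{"tx": -0.55,"ty": -0.162,"tz": 0,"ax": 0,"ay": 0,"az": 0.4,"gripper": 0.6},{"tx": -0.55,"ty": -0.162,"tz": 0,"ax": 0,"ay": 0,"az": 0.4,"gripper": 0.6},{"tx": -0.55,"ty": -0.162,"tz": 0,"ax": 0,"ay": 0,"az": 0.4,"gripper": 0.6}]}}

```text
time: 3.85
tcp_pos: [0.4897, -0.003, 0.279]
eef_rot: [3.141, 0.001, 1.581]
ft_force: [-0.7, 0.2, -0.7]
finger_gap: 0.0509
gripper_force: 0.0
```

```bash
python3 - <<'E'
from h import *
t=snap('top','top1.png');s=snap('side','side1.png')
print(delta([.5333,-.216,.25],[np.pi,0,1.19]),state()['tcp_pos'],state()['eef_rot'],state()['finger_gap'])
T=t['pixels'][:,:,::-1];S=s['pixels'][:,:,::-1]
f=lambda im,x,y:cv2.resize(im[y:y+93,x:x+124],(400,300),interpolation=cv2.INTER_CUBIC)
cv2.imwrite('pics/c2.png',np.vstack([np.hstack([f(T,165,230),f(T,360,230)]),np.hstack([f(S,165,170),f(S,310,260)])]))
E
```

```text
(array([-0.5404,  0.102 ,  0.0723]), array([-2.000e-04, -2.000e-04,  3.775e-01])) [ 4.89370900e-01 -4.52571102e-04  2.78986298e-01] [-3.14140650e+00 -2.35071554e-04  1.58529815e+00] 0.05146709001248825
```

View pics/c2.png

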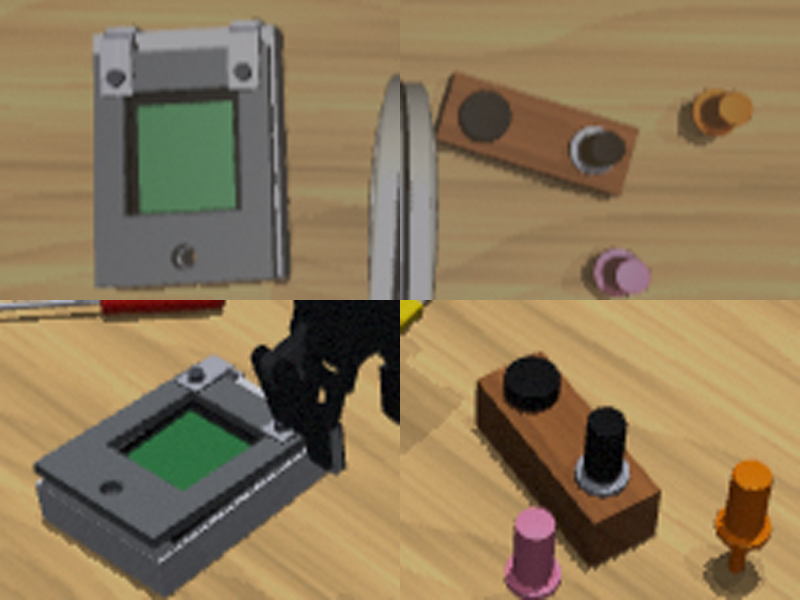

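The lid is folded down with its spring gap, and its hole is at top (222.0,309.4) and side (199.4,228). The pin is still upright in the stand, so I go to it now.

{"api": "carry_out", "payload": {"series": [{"tx": -0.54,"ty": 0.102,"tz": 0,"ax": 0,"ay": 0,"az": 0.377,"gripper": 0.6},{"tx": -0.54,"ty": 0.102,"tz": 0,"ax": 0,"ay": 0,"az": 0.377,"gripper": 0.6},{"tx": -0.54,"ty": 0.102,"tz": 0,"ax": 0,"ay": 0,"az": 0.377,"gripper": 0.6},{"tx": -0.54,"ty": 0.102,"tz": 0.07,"ax": 0,"ay": 0,"az": 0.377,"gripper": 0.6},{"tx": -0.54,"ty": 0.102,"tz": 0.14,"ax": 0,"ay": 0,"az": 0.377,"gripper": 0.6},{"tx": -0.54,"ty": 0.102,"tz": 0.14,"ax": 0,"ay": 0,"az": 0.377,"gripper": 0.6},{"tx": -0.54,"ty": 0.102,"tz": 0.14,"ax": 0,"ay": 0,"az": 0.377,"gripper": 0.6}]}}

```text
time: 4.82
tcp_pos: [0.5343, -0.2143, 0.224]
eef_rot: [3.141, -0.0, 1.194]
ft_force: [-0.8, -0.2, 0.8]
finger_gap: 0.0514
gripper_force: 0.0
```

```bash
python3 - <<'E'
from h import *
s=state();print(s['tcp_pos'],s['eef_rot'],delta([.5335,-.216,.131],[np.pi,0,1.19]))
E
```

```text
[ 0.53432363 -0.21425327  0.22404089] [ 3.14067555e+00 -7.98606963e-05  1.19400559e+00] (array([-0.0048, -0.0005,  0.2326]), array([ 0.0009, -0.0001,  0.0038]))
```

{"api": "carry_out", "payload": {"series": [{"tx": -0.005,"ty": 0,"tz": 0.1,"ax": 0,"ay": 0,"az": 0,"gripper": 0.6},{"tx": -0.005,"ty": 0,"tz": 0.18,"ax": 0,"ay": 0,"az": 0,"gripper": 0.6},{"tx": -0.005,"ty": 0,"tz": 0.23,"ax": 0,"ay": 0,"az": 0,"gripper": 0.6},{"tx": -0.005,"ty": 0,"tz": 0.23,"ax": 0,"ay": 0,"az": 0,"gripper": 0.6},{"tx": -0.005,"ty": 0,"tz": 0.23,"ax": 0,"ay": 0,"az": 0,"gripper": 0.0},{"tx": -0.005,"ty": 0,"tz": 0.23,"ax": 0,"ay": 0,"az": 0,"gripper": 0.0},{"tx": -0.005,"ty": 0,"tz": 0.23,"ax": 0,"ay": 0,"az": 0,"gripper": 0.0},{"tx": -0.005,"ty": 0,"tz": 0.23,"ax": 0,"ay": 0,"az": 0,"gripper": 0.0},{"tx": -0.005,"ty": 0,"tz": 0.23,"ax": 0,"ay": 0,"az": 0,"gripper": 0.0}]}}

```text
time: 5.95
tcp_pos: [0.5342, -0.2175, 0.1334]
eef_rot: [3.137, -0.001, 1.192]
ft_force: [0.8, 0.4, 6.4]
finger_gap: 0.0226
gripper_force: 58.8
```

{"api": "carry_out", "payload": {"series": [{"tx": 0,"ty": 0,"tz": -0.04,"ax": 0,"ay": 0,"az": 0,"gripper": 0},{"tx": 0,"ty": 0,"tz": -0.1,"ax": 0,"ay": 0,"az": 0,"gripper": 0},{"tx": 0,"ty": 0,"tz": -0.2,"ax": 0,"ay": 0,"az": 0,"gripper": 0},{"tx": 0,"ty": 0,"tz": -0.3,"ax": 0,"ay": 0,"az": 0,"gripper": 0},{"tx": 0,"ty": 0,"tz": -0.3,"ax": 0,"ay": 0,"az": 0,"gripper": 0},{"tx": 0,"ty": 0,"tz": -0.3,"ax": 0,"ay": 0,"az": 0,"gripper": 0}]}}

```text
time: 6.7
tcp_pos: [0.5325, -0.2172, 0.2511]
eef_rot: [-3.141, 0.0, 1.192]
ft_force: [0.5, -0.8, -0.6]
finger_gap: 0.0227
gripper_force: 58.8
```

```bash
python3 - <<'E'
from h import *
s=snap('side','side2.png');st=state();p=st['tcp_pos'];print(p,st['eef_rot'],st['finger_gap'],st['gripper_force'])
u,v=proj(s,p-[0,0,.1]);u,v=int(u),int(v);print(u,v)
print('expected tip,collar px',proj(s,p-[0,0,.126]),proj(s,p-[0,0,.084]))
x0,y0=u-50,v-38;print(x0,y0)
cv2.imwrite('pics/c3.png',cv2.resize(s['pixels'][y0:y0+75,x0:x0+100,::-1],(800,600),interpolation=cv2.INTER_CUBIC))
E
```

```text
[ 0.53213385 -0.21706346  0.25023611] [-3.13952341e+00  7.02877654e-05  1.19179393e+00] 0.02283369044851011 58.792701959609985
375 279
expected tip,collar px [374.59414187 288.87347626] [375.98843575 273.85721882]
325 241
```

View pics/c3.png

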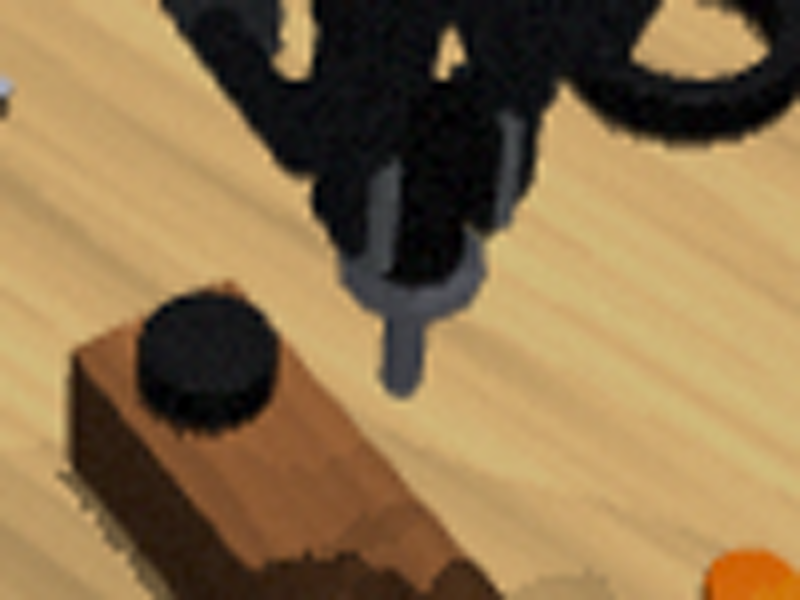

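The pin hangs upright between the pads, with its tip at side pixel (375.1,290.4), about 1.5 px (2 mm) below where I expected it. The disc pin is still in the stand at about (351,286).

{"api": "carry_out", "payload": {"series": [{"tx": 0,"ty": 0,"tz": -0.08,"ax": 0,"ay": 0,"az": 0,"gripper": 0},{"tx": 0.465,"ty": -0.298,"tz": -0.08,"ax": 0,"ay": 0,"az": -0.4,"gripper": 0},{"tx": 0.465,"ty": -0.298,"tz": -0.08,"ax": 0,"ay": 0,"az": -0.4,"gripper": 0},{"tx": 0.465,"ty": -0.298,"tz": -0.08,"ax": 0,"ay": 0,"az": -0.4,"gripper": 0},{"tx": 0.465,"ty": -0.298,"tz": -0.08,"ax": 0,"ay": 0,"az": -0.4,"gripper": 0},{"tx": 0.465,"ty": -0.298,"tz": -0.08,"ax": 0,"ay": 0,"az": -0.4,"gripper": 0},{"tx": 0.465,"ty": -0.298,"tz": -0.08,"ax": 0,"ay": 0,"az": -0.4,"gripper": 0}]}}

```text
time: 7.62
tcp_pos: [0.4906, -0.0006, 0.2821]
eef_rot: [-3.14, 0.0, 1.611]
ft_force: [-0.1, -0.1, -0.7]
finger_gap: 0.0226
gripper_force: 59.0
```

```bash
python3 - <<'E'
from h import *
t=load('top1.png');s=load('side1.png')
print(plane(t,222,309.4,.055),plane(s,199.4,228,.055))
print(state()['tcp_pos'],delta([.446,.2265,.225],[np.pi,0,2.04]))
E
```

```text
[0.4472135 0.2267829 0.055    ] [0.44806996 0.22611357 0.055     ]
[ 0.49058987 -0.00061101  0.28214352] (array([ 0.5718, -0.0883,  0.1428]), array([-0.002 , -0.    , -0.4097]))
```

{"api": "carry_out", "payload": {"series": [{"tx": 0.57,"ty": -0.088,"tz": 0.0,"ax": 0,"ay": 0,"az": -0.41,"gripper": 0},{"tx": 0.57,"ty": -0.088,"tz": 0.0,"ax": 0,"ay": 0,"az": -0.41,"gripper": 0},{"tx": 0.57,"ty": -0.088,"tz": 0.0,"ax": 0,"ay": 0,"az": -0.41,"gripper": 0},{"tx": 0.57,"ty": -0.088,"tz": 0.0,"ax": 0,"ay": 0,"az": -0.41,"gripper": 0},{"tx": 0.57,"ty": -0.088,"tz": 0.1,"ax": 0,"ay": 0,"az": -0.41,"gripper": 0},{"tx": 0.57,"ty": -0.088,"tz": 0.18,"ax": 0,"ay": 0,"az": -0.41,"gripper": 0},{"tx": 0.57,"ty": -0.088,"tz": 0.18,"ax": 0,"ay": 0,"az": -0.41,"gripper": 0},{"tx": 0.57,"ty": -0.088,"tz": 0.18,"ax": 0,"ay": 0,"az": -0.41,"gripper": 0}]}}

```text
time: 8.62
tcp_pos: [0.4477, 0.2255, 0.2119]
eef_rot: [3.141, 0.0, 2.038]
ft_force: [-0.1, 0.3, -0.6]
finger_gap: 0.0224
gripper_force: 58.9
```

```bash
python3 - <<'E'
from h import *
s=snap('side','side3.png');t=snap('top','top3.png');st=state();p=st['tcp_pos'];print(p,st['eef_rot'])
f=lambda d,x,y:cv2.resize(d['pixels'][y:y+75,x:x+50,::-1],(400,600),interpolation=cv2.INTER_CUBIC)
print('pred tip',proj(s,p-[0,0,.128]),'hole',proj(s,[.4475,.2265,.055]))
cv2.imwrite('pics/c4.png',np.hstack([f(s,178,180),f(t,200,270)]))
E
```

```text
[0.44795156 0.22596746 0.21270859] [3.13849719e+00 3.46840818e-05 2.03889342e+00]
pred tip [197.40960321 218.37394956] hole [199.09580354 228.04461633]
```

View pics/c4.png

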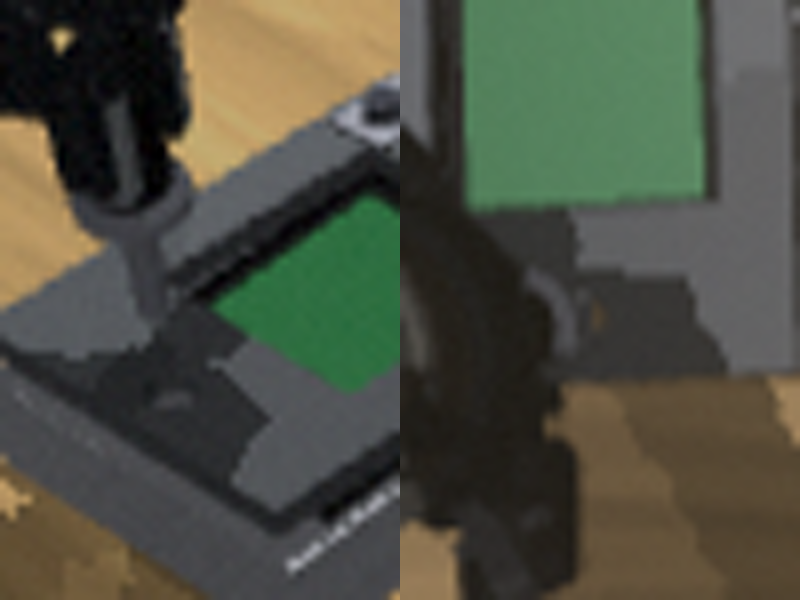

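```bash
python3 - <<'E'
from h import *
t=load('top3.png');s=load('side3.png')
print('collar right edge',plane(t,222.25,308.75,.130), 'want',[.4472,.2268-.017])
print('tip by side at z .083',plane(s,196.9,219.75,.083),'at .085',plane(s,196.9,219.75,.085),'hole side',plane(s,199.4,229,.055),[.448,.2261])
print('collar bottom-of-arc',[proj(s,[.448,.226,z]).round(1).tolist() for z in(.125,.085,.055)])
E
```

```text
collar right edge [0.45206113 0.21033509 0.13      ] want [0.4472, 0.2098]
tip by side at z .083 [0.44530529 0.22482082 0.083     ] at .085 [0.44414906 0.22282971 0.085     ] hole side [0.44599564 0.22344813 0.055     ] [0.448, 0.2261]
collar bottom-of-arc [[194.6, 204.7], [197.4, 218.3], [199.4, 228.0]]
```

The side view has the tip at (196.9,219.8), and the line of the pin meets the lid hole at (199.4,229) to within about 1 mm. The top view shows the collar edge in line with the hole within about 1 mm in y. I'll lower it gently.

{"api": "carry_out", "payload": {"series": [{"tx": 0.001,"ty": -0.002,"tz": 0.02,"ax": 0,"ay": 0,"az": 0,"gripper": 0},{"tx": 0.001,"ty": -0.002,"tz": 0.04,"ax": 0,"ay": 0,"az": 0,"gripper": 0},{"tx": 0.001,"ty": -0.002,"tz": 0.06,"ax": 0,"ay": 0,"az": 0,"gripper": 0},{"tx": 0.001,"ty": -0.002,"tz": 0.08,"ax": 0,"ay": 0,"az": 0,"gripper": 0},{"tx": 0.001,"ty": -0.002,"tz": 0.09,"ax": 0,"ay": 0,"az": 0,"gripper": 0},{"tx": 0.001,"ty": -0.002,"tz": 0.09,"ax": 0,"ay": 0,"az": 0,"gripper": 0}]}}

```text
time: 9.48
tcp_pos: [0.4456, 0.226, 0.1747]
eef_rot: [-3.141, 0.0, 2.04]
ft_force: [0.8, -0.2, -1.2]
finger_gap: 0.0224
gripper_force: 58.9
```

{"api": "carry_out", "payload": {"series": [{"tx": 0,"ty": 0,"tz": 0.01,"ax": 0,"ay": 0,"az": 0,"gripper": 0},{"tx": 0,"ty": 0,"tz": 0.02,"ax": 0,"ay": 0,"az": 0,"gripper": 0},{"tx": 0,"ty": 0,"tz": 0.03,"ax": 0,"ay": 0,"az": 0,"gripper": 0},{"tx": 0,"ty": 0,"tz": 0.04,"ax": 0,"ay": 0,"az": 0,"gripper": 0},{"tx": 0,"ty": 0,"tz": 0.04,"ax": 0,"ay": 0,"az": 0,"gripper": 0}]}}

```text
time: 10.1
tcp_pos: [0.4457, 0.226, 0.1588]
eef_rot: [-3.141, 0.0, 2.04]
ft_force: [-1.1, 0.9, -0.3]
finger_gap: 0.0224
gripper_force: 58.9
```

{"api": "carry_out", "payload": {"series": [{"tx": 0,"ty": 0,"tz": 0.015,"ax": 0,"ay": 0,"az": 0,"gripper": 0},{"tx": 0,"ty": 0,"tz": 0.03,"ax": 0,"ay": 0,"az": 0,"gripper": 0},{"tx": 0,"ty": 0,"tz": 0.04,"ax": 0,"ay": 0,"az": 0,"gripper": 0},{"tx": 0,"ty": 0,"tz": 0.048,"ax": 0,"ay": 0,"az": 0,"gripper": 0},{"tx": 0,"ty": 0,"tz": 0.055,"ax": 0,"ay": 0,"az": 0,"gripper": 0},{"tx": 0,"ty": 0,"tz": 0.055,"ax": 0,"ay": 0,"az": 0,"gripper": 0}]}}

```text
time: 10.85
tcp_pos: [0.4457, 0.2261, 0.1372]
eef_rot: [3.142, -0.0, 2.04]
ft_force: [-1.8, -0.1, 3.5]
finger_gap: 0.0227
gripper_force: 59.4
```

{"api": "carry_out", "payload": {"series": [{"tx": 0,"ty": 0,"tz": 0.006,"ax": 0,"ay": 0,"az": 0,"gripper": 0},{"tx": 0,"ty": 0,"tz": 0.01,"ax": 0,"ay": 0,"az": 0,"gripper": 0},{"tx": 0,"ty": 0,"tz": 0.01,"ax": 0,"ay": 0,"az": 0,"gripper": 0}]}}

```text
time: 11.22
tcp_pos: [0.4456, 0.2262, 0.1336]
eef_rot: [3.141, -0.0, 2.04]
ft_force: [-1.9, -0.2, 6.6]
finger_gap: 0.0224
gripper_force: 59.6
```

{"api": "carry_out", "payload": {"series": [{"tx": 0,"ty": 0,"tz": 0.004,"ax": 0,"ay": 0,"az": 0,"gripper": 0},{"tx": 0,"ty": 0,"tz": 0.006,"ax": 0,"ay": 0,"az": 0,"gripper": 0},{"tx": 0,"ty": 0,"tz": 0.006,"ax": 0,"ay": 0,"az": 0,"gripper": 0}]}}

```text
time: 11.6
tcp_pos: [0.4456, 0.2262, 0.1316]
eef_rot: [3.141, -0.0, 2.04]
ft_force: [-3.9, -1.1, 8.6]
finger_gap: 0.0227
gripper_force: 59.9
```

{"api": "carry_out", "payload": {"series": [{"tx": 0,"ty": 0,"tz": 0.003,"ax": 0,"ay": 0,"az": 0,"gripper": 0},{"tx": 0,"ty": 0,"tz": 0.005,"ax": 0,"ay": 0,"az": 0,"gripper": 0},{"tx": 0,"ty": 0,"tz": 0.005,"ax": 0,"ay": 0,"az": 0,"gripper": 0}]}}

```text
time: 11.98
tcp_pos: [0.4455, 0.2262, 0.1304]
eef_rot: [3.141, -0.001, 2.04]
ft_force: [-6.1, -1.6, 15.2]
finger_gap: 0.0227
gripper_force: 60.5
```

{"api": "carry_out", "payload": {"series": [{"tx": 0,"ty": 0,"tz": 0.003,"ax": 0,"ay": 0,"az": 0,"gripper": 0},{"tx": 0,"ty": 0,"tz": 0.005,"ax": 0,"ay": 0,"az": 0,"gripper": 0},{"tx": 0,"ty": 0,"tz": 0.005,"ax": 0,"ay": 0,"az": 0,"gripper": 0}]}}

```text
time: 12.35
tcp_pos: [0.4455, 0.2263, 0.13]
eef_rot: [3.14, -0.001, 2.04]
ft_force: [-9.0, -3.7, 25.3]
finger_gap: 0.0226
gripper_force: 61.8
```

```bash
python3 - <<'E'
from h import *
s=snap('side','side4.png');t=snap('top','top4.png');st=state();print(st['tcp_pos'],st['ft_force'],st['finger_gap'])
f=lambda d,x,y:cv2.resize(d['pixels'][y:y+90,x:x+120,::-1],(400,300),interpolation=cv2.INTER_CUBIC)
a=cv2.resize(s['pixels'][185:245,165:245,::-1],(800,600),interpolation=cv2.INTER_CUBIC)
cv2.imwrite('pics/c5.png',a)
E
```

```text
[0.44550629 0.22629475 0.1299974 ] [-9.59720865 -2.63967456 26.40389218] 0.022784283974874545
```

View pics/c5.png

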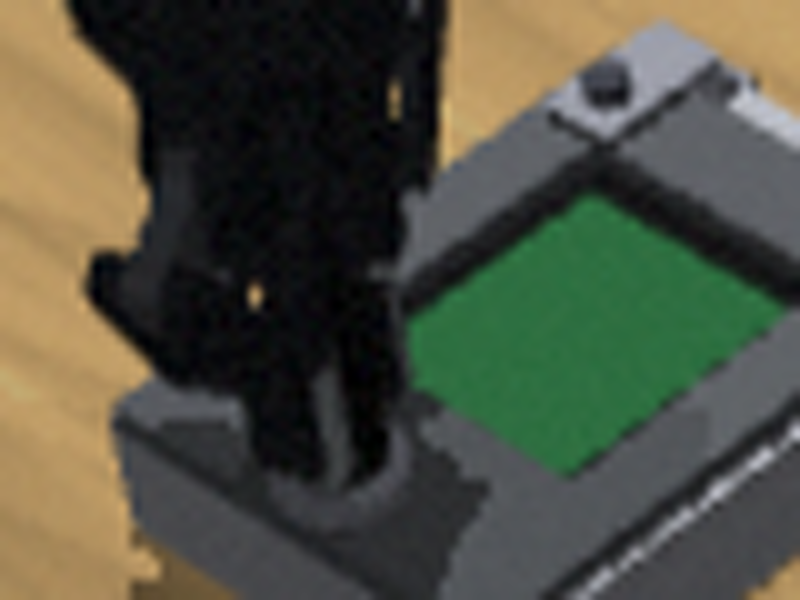

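View pics/side4.png

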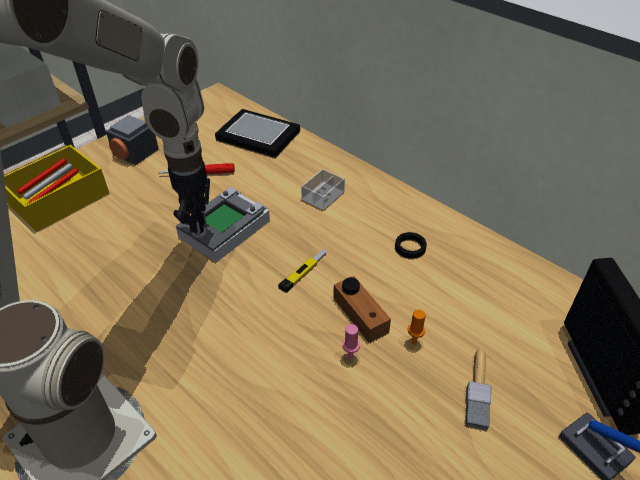

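The lid lies flat with the collar on it at side pixel (198,234), and the fingertips stay above the collar. The disc pin (351,287) and everything else on the bench are where they were.

```bash
python3 -c "
from cell import sign_off; print(sign_off())"
```

```text
the job is handed in; nothing more can be done
None
```

I handed the job in at about 12.5 s: the lid is shut, and the locking pin, still gripped, goes through it into the base with its collar pressing down at about 26 N. The last picture shows the fingers clear of the jig and everything else where it was; `sign_off()` gave no verdict.

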